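# Shut down the still's hot plate and raise its guard bar

### The job

The distillation is over: first push the toggle lever on the switch box all the way over to off (away from the robot's side of the box), then push the hot plate's blue-gripped guard bar up from below, past its balance point, so that it tips back onto its stop and stays raised by itself. Push gently with shut fingertips only, without gripping or forcing anything, and leave the beaker on the plate and the tin, bottle and other glass standing where they are.

Things in the scene. Friction and masses are not known exactly. Their poses are not given: they have to be found in the camera images.
- hotplate: Low black hot plate with a steel top and ring-shaped element, fixed to the table: 220 (x) by 250 (y) by 60 high. Origin at the centre of its underside; its front, with a grey dial, faces its own -x; z up. Its place and yaw vary. A U-shaped steel guard bar is hinged to two posts (up to 115 high, y = +-131) at its back
- guard_hinge (a point): Point on the guard's hinge axis, midway between the posts: 85 behind the hot plate's origin (its +x) and 100 above the table. The hinge axis is the hot plate's y axis
- guard_bar (a point): Centre of the guard's cross-bar, parallel to the hot plate's y axis, 200 from the hinge axis. Its middle 160 wears a blue sleeve, 20 diameter; the rest and the two side arms (y = +-150) are 12 diameter. Down, it is 169 above the table, 103 in front of the hot plate's origin, so above the plate's front edge. Push it up from below with fingers slanted forward under the sleeve, in an arc about the hinge
- guard (a joint): Guard angle in rad: 0 is down, growing as the bar rises; the arms (towards the hot plate's -x) then slope up by 0.35 + this angle from level. The stop is at 1.30 (just past upright). Counterweights behind the hinge make it balance at about 0.55: below that it sinks back, beyond it tips slowly by itself onto the stop (damped hinge). Lifting at the bar takes 1 to 4 N
- switch_tip (a point): Centre of the red ball (26 diameter) on the end of the toggle lever. The lever is 80 long from its pivot, 22 above the table, to the ball's centre; the ball stands about 92 above the table at both ends of its swing and 102 midway
- switch_base: Grey switch box, 70 (x) by 50 (y) by 25 high, fixed to the table; origin at the centre of its underside, straight below the lever's pivot. The lever swings in its x-z plane. It stands to the left or right of the hot plate (the other side has the tin); place and yaw vary
- switch (a joint): Angle of the toggle lever in rad: 0 is on (leaning to the box's -x, its side towards the robot), 1.0 is off (leaning to the box's +x). It stays where it is left; pushing the ball takes about 1 N
- beaker_mid (a point): Centre (31 above its underside) of the small glass beaker, 54 diameter by 62 high, standing loose on the hot plate's top; to be left there
- herb_tin: Loose green tin, 72 diameter by 85 high, on the side of the hot plate where the switch box is not; origin at the centre of its underside; bystander
- amber_bottle: Loose amber bottle, 56 diameter by 130 high, origin at the centre of its underside; bystander
- spare_beaker: Loose empty beaker, 68 diameter by 80 high, origin at the centre of its underside; bystander
Mind the look-alikes: they are no part of the job. What is shaped like the switch_base but pink or purple is not meant.

How it is judged:
By the outcome, as a careful person would: the job done as asked, in the order asked, and still so for the second after the job is handed in, with the robot touching nothing.
It also fails if it takes over 64 s, if anything falls off the work surface, if the arm or the gripper's body presses on something with over 40 N, if the wrist force passes 120 N, or if a joint passes its speed limit or range.

### The arm

A 6-joint arm with a two-finger parallel gripper is mounted at the origin on the work surface. World frame = base frame: x ahead of the robot, y to its left, z up, the work surface at z = 0. Lengths are in mm, angles in rad, forces in N, time in s.
With the tool pointing down it reaches from about 350 to 775 mm from the base axis. Payload 7.3 kg.
Tool frame: the origin (TCP) lies midway between the tips of the shut fingers; the grasp point (between the pads) lies 19 mm behind it (grasp_offset is the z of the grasp point in the tool frame, in mm); z points along the fingers, y is the direction in which the jaws open and shut (so a half turn about z gives the same grasp; the last joint's range is limited). The gripper opens to 92 mm and grips with 3 to 60 N. Pads are 19 mm wide; open, the fingers measure 130 mm over their backs; the gripper's body (75 mm by 190 mm) begins 47 mm behind the grasp point.
Start: joints at [1.153, 0.342, 1.524, -0, 1.275, -0.146], TCP at [140.929, 505.751, 226.741] pointing down, gripper open.
Joint ranges: [-2.53, 2.53], [-0.77, 2.02], [0.04, 2.7], [-1, 4.14], [0.28, 2.66], [-3.11, 3.11]. Speed limits (rad/s): [2.57, 2.57, 3.14, 3.14, 3.14, 3.14].

### API

Orientations are given as [roll, pitch, yaw] about the fixed x, y, z axes, in that order (R = Rz(yaw) Ry(pitch) Rx(roll)).
In Python, from plant import get_obs, capture, camera_model, close_job, boxes_of, regions_of, place_of, grasp_offset gives the robot as it stands. The module is installed in compiled form; this text tells all that it offers.
- The arm moves only by the tool send_rows, never from a script. Its argument "targets" is a list that holds one entry, the list of rows, each a list of 7 numbers: the turn, a rotation vector about the tool's x, y, z in degrees, then the shift along the tool's x, y, z in mm, then the closure, from -1 (fully open) to 1 (shut). A call has 1 to 5 rows; each row is the pose to reach, as a shift and turn from the pose commanded when the call began, along the tool's axes at that moment; what a row does not reach only later rows make up. A row lasts 1/12 s, in which the tool goes at most 41.7 mm and 7.16 degrees, less where a joint would pass 70% of its speed; a pose out of reach is approached as far as the arm can. A call with a gripper value outside its range is refused whole. The fingers move at their own pace and stop on an object; the grip force is fixed at half the most. Time passes only in rows, so rows that repeat a pose let the fingers close. It gives the time, the measured TCP pose, the force and the opening at its end, in the units of the state.
- get_obs(): the state, without advancing time (a new reading comes with each control period).
- capture(name): name is "scene" or "top" or "wrist"; returns the picture (480x640x3 uint8, red, green, blue); there is no depth.
- camera_model(name): a dict with "K" (3x3 intrinsics, pixels), "k1" (the pictures are not rectified: a ray, as slopes to the right and down, at radius r is drawn at 1 + k1 r^2 times it, then the intrinsics apply), "world_to_cam" (4x4, takes a point from world to camera coordinates). Camera axes: x right, y up, looking along -z (the intrinsics and any distortion apply to the point x, -y, -z); pixel columns grow to the right and rows downward; lengths in mm; the calibration is good to about 2 mm. A picture is of the moment at which its call begins: read the wrist's pose just before it. camera_model takes no time and is no camera call; for the wrist camera it gives the pose at the moment of the call.
- close_job(): hands the job in, once; it reports no verdict.
Trained networks look in the newest picture that a camera, given by its name, has taken for a name from the list of things; names that differ only in an ending like _2 or _b are one class to them, and where a whole thing is asked for, a point or a joint stands for the part that bears it (a point fixed in the world has none). Each returns a list of dicts, best first, with "conf" (0 to 1); they miss things now and then, are a little off and sometimes report something else, mostly with a low value. They report only what shows in the picture. A call takes as long as a camera call. They do not tell look-alikes from the thing itself.
- boxes_of(label, camera): "location" ([row, column] in pixels, amid what is visible of it).
- regions_of(label, camera): "region" (480x640 bool, what is visible of it) and "location" ([row, column] in pixels, amid what is visible of it).
- place_of(label, camera): "location" ([row, column] in pixels: a listed point, or the origin of a listed thing).
The state is a dict: "time": time; "joint_positions": joint angles; "dq": joint speeds; "tau": joint torques, N m; "tool_pos": TCP position; "tcp_rot": TCP orientation; "contact_force": force on the tool from outside, world axes, zero at the start; "moment": the same for the moment, N m; "grip_width": finger opening in mm.
Only numpy, scipy, OpenCV 4.12 (cv2) and the standard library are available. Lean on these libraries where they do the work, as an engineer would, in place of code of your own. Each camera call takes 0.05 s, during which the arm holds its last target.

## Working session

There is one attempt and no reset: what is moved stays moved. The work goes in short steps, Python scripts to look and compute and a tool call to move; the robot and the scene stay as the last step left them, time stands still between calls to the robot, and variables do not carry over. Pictures are saved under pics/ and viewed, and the job is handed in when it is done.

Besides the shell and the picture viewer there is one more tool, called after "Call:" as a command line: name --argument value ..., lists and objects as JSON in quotes. send_rows: Moves the arm, as the interface text tells. Its arguments: {"type":"object","properties":{"targets":{"type":"array","items":{"type":"array","items":{"type":"array","items":{"type":"number"}}}}},"required":["targets"]}

```bash
ls; mkdir -p pics; python3 - <<'E'
from plant import *
import cv2
o=get_obs()
print({k:o[k] for k in o})
for n in ("scene","top"):
    im=capture(n); cv2.imwrite(f"pics/{n}0.png",im[:,:,::-1])
    for l in ["hotplate","guard_hinge","guard_bar","switch_tip","switch_base","beaker_mid","herb_tin","amber_bottle","spare_beaker"]:
        print(n,l,[(round(d["conf"],2),[round(float(v)) for v in d["location"]]) for d in place_of(l,n)])
    m=camera_model(n); print(m)
print(grasp_offset, get_obs()["time"])
E
```

```text
pics
{'time': 0.0, 'joint_positions': array([ 1.15299041e+00,  3.42743889e-01,  1.52502452e+00,  1.23456099e-05,
        1.27543974e+00, -1.46005107e-01]), 'dq': array([-0.00028498, -0.00099485, -0.00079966,  0.00232951,  0.00066083,
       -0.00191612]), 'tau': array([-3.22674678e-04, -4.31245780e+01, -2.44219530e+01,  7.17312307e-02,
        5.60596841e-02, -1.43399507e-04]), 'tool_pos': array([140.74878722, 505.34185928, 226.03138239]), 'tcp_rot': array([-3.13999607e+00, -2.46712735e-04,  2.86978805e+00]), 'contact_force': array([-0.32791909,  0.70695738, -0.38525201]), 'moment': array([ 0.00265011, -0.01833328, -0.00391343]), 'grip_width': 91.8432616863098}
scene hotplate [(0.84, [293, 334]), (0.56, [358, 214]), (0.26, [155, 325])]
scene guard_hinge [(0.62, [423, 257]), (0.57, [298, 365])]
scene guard_bar [(0.63, [243, 301])]
scene switch_tip [(0.68, [93, 322]), (0.63, [126, 345]), (0.53, [155, 323]), (0.52, [170, 272])]
scene switch_base [(0.78, [126, 325]), (0.66, [151, 358]), (0.64, [184, 329]), (0.58, [193, 284])]
scene beaker_mid [(0.72, [287, 332])]
scene herb_tin [(0.72, [
[... 959 characters left out ...]
 [211, 342])]
top herb_tin [(0.74, [278, 443])]
top amber_bottle [(0.77, [229, 197]), (0.25, [177, 338])]
top spare_beaker [(0.56, [221, 467])]
{'K': array([[451.95056368,   0.        , 313.35443637],
       [  0.        , 451.95056368, 243.21570006],
       [  0.        ,   0.        ,   1.        ]]), 'k1': -0.04334194680993687, 'world_to_cam': array([[-2.92356241e-02, -9.99271920e-01, -2.45134486e-02,
         6.99080647e+01],
       [ 9.80775702e-01, -3.34107967e-02,  1.92256964e-01,
        -5.11870709e+02],
       [-1.92935999e-01, -1.84214424e-02,  9.81038404e-01,
        -1.10313954e+03],
       [ 0.00000000e+00,  0.00000000e+00,  0.00000000e+00,
         1.00000000e+00]])}
-18.8 1.0
```

View pics/scene0.png

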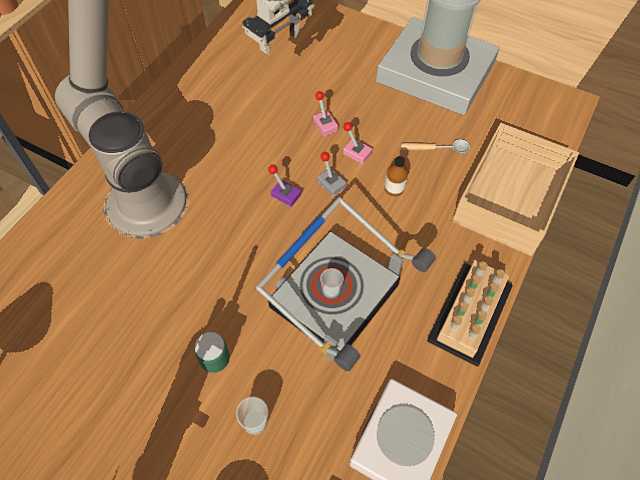

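View pics/top0.png

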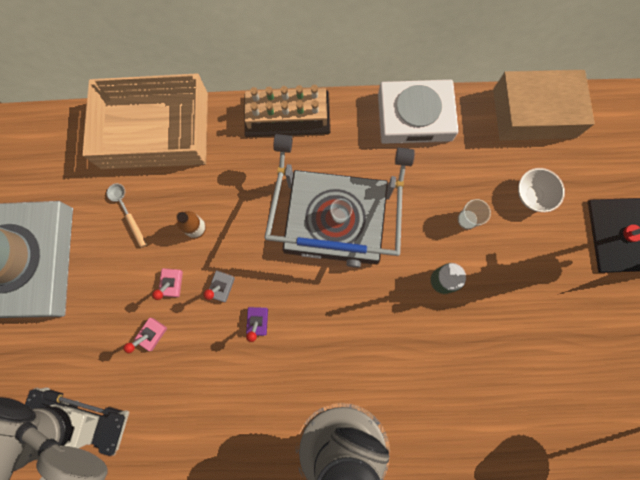

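The grey switch stands at top (288,221) / scene (184,329), with its ball at top (294,211) / scene (155,323), leaning toward the robot. The purple and pink ones are look-alikes. The guard is down, with its blue sleeve at top (245,331) / scene (243,301).

```bash
cat > h.py <<'E'
import numpy as np, cv2
from plant import *
from scipy.optimize import least_squares
def proj(m,P):
    P=np.atleast_2d(P); c=(m["world_to_cam"]@np.c_[P,np.ones(len(P))].T).T
    u=c[:,0]/-c[:,2]; v=-c[:,1]/-c[:,2]; s=1+m["k1"]*(u*u+v*v)
    K=m["K"]; return np.c_[K[0,0]*u*s+K[0,2],K[1,1]*v*s+K[1,2]]
def tri(obs):  # list of (model,(row,col))
    f=lambda X: np.concatenate([proj(m,X)[0]-np.array([p[1],p[0]]) for m,p in obs])
    r=least_squares(f,[450,0,80]); return r.x, r.fun
def plane(m,rc,z):
    f=lambda X: proj(m,[X[0],X[1],z])[0]-np.array([rc[1],rc[0]])
    return least_squares(f,[450,0]).x
E
python3 - <<'E'
from h import *
S=camera_model("scene");T=camera_model("top")
s=cv2.imread("pics/scene0.png");t=cv2.imread("pics/top0.png")
def blue(im):
    h=cv2.cvtColor(im,cv2.COLOR_BGR2HSV)
    m=((h[...,0]>105)&(h[...,0]<122)&(h[...,1]>150)&(h[...,2]>60)).astype(np.uint8)
    n,l,st,c=cv2.connectedComponentsWithStats(m); i=1+st[1:,4].argmax()
    ys,xs=np.nonzero(l==i); p=np.c_[xs,ys].astype(float); cc=p.mean(0); d=np.linalg.svd(p-cc,full_matrices=False)[2][0]
    a=(p-cc)@d; return st[i],cc+d*a.min(),cc,cc+d*a.max()
for n,im in(("s",s),("t",t)): print(n,blue(im))
bs,bt=blue(s),blue(t)
# order ends: left(+y)= small col in top
es=sorted([bs[1],bs[3]],key=lambda p:p[1]); et=sorted([bt[1],bt[3]],key=lambda p:p[0])
E=[tri([(S,a[::-1]),(T,b[::-1])]) for a,b in zip(es,et)]
for e in E: print("sleeve end",e[0].round(1),e[1].round(1))
L,R=E[0][0],E[1][0]; print("len",np.linalg.norm(L-R),"mid",(L+R)/2,"yaw",np.degrees(np.arctan2(*(L-R)[1::-1]))-90)
def red(im):
    h=cv2.cvtColor(im,cv2.COLOR_BGR2HSV)
    m=(((h[...,0]<5)|(h[...,0]>175))&(h[...,1]>170)&(h[...,2]>90)).astype(np.uint8)
    n,l,st,c=cv2.connectedComponentsWithStats(m); return [(c[i].round(1),st[i,4]) for i in range(1,n) if st[i,4]>25]
print(red(s),red(t))
for nm,a,b in (("hinge",(298,365),(178,338)),("bar",(243,301),(245,331)),("tip",(155,323),(294,211)),("base",(184,329),(288,221)),("beaker",(287,332),(211,342)),("tin",(357,212),(278,443)),("bottle",(188,397),(229,197)),("spare",(422,257),(221,467)),("hot",(293,334),(221,338))):
    x=tri([(S,a),(T,b)]); print(nm,x[0].round(1),x[1].round(1))
print("base z0",plane(S,(184,329),0),plane(T,(288,221),0))
cv2.imwrite("pics/sw_s.png",cv2.resize(s[130:220,270:390],None,fx=6,fy=6,interpolation=cv2.INTER_CUBIC))
cv2.imwrite("pics/sw_t.png",cv2.resize(t[250:350,170:290],None,fx=6,fy=6,interpolation=cv2.INTER_CUBIC))
E
```

```text
s (array([277, 216,  47,  52, 468], dtype=int32), array([321.87973757, 217.71566081]), array([300.33333333, 241.32264957]), array([278.76180237, 264.95716805]))
t (array([298, 238,  68,  14, 360], dtype=int32), array([297.7474092 , 239.99833107]), array([332.41666667, 244.38055556]), array([365.18672946, 248.52272017]))
sleeve end [499.2  87.9 176.6] [-0.8  0.3 -0.6 -0.6]
sleeve end [474.2 -65.8 170.2] [-0.1  0.  -0.1 -0.1]
len 155.91929533756434 mid [486.65057121  11.06142379 173.37215947] yaw -9.234659381400263
[(array([319.2,  95.2]), np.int32(51)), (array([347.4, 126.2]), np.int32(56)), (array([324.6, 156.2]), np.int32(60)), (array([272.5, 168.9]), np.int32(59))] [(array([631.8, 232.9]), np.int32(150)), (array([208.3, 294. ]), np.int32(75)), (array([157.2, 294.2]), np.int32(73)), (array([251.2, 336.2]), np.int32(71)), (array([128.6, 347.5]), np.int32(77))]
hinge [670.1 -13.1  99.3] [-0.5  0.2 -0.4 -0.4]
bar [486.9  11.8 162.8] [-0.4  0.1 -0.3 -0.3]
tip [387.8 300.7 112.9] [-0.6  0.2 -0.4 -0.4]
base [ 4.114e+02  3.010e+02 -4.000e-01] [ 0.3 -0.1  0.2  0.2]
beaker [587.3 -20.   87.5] [-0.5  0.2 -0.4 -0.4]
tin [ 415.1 -281.    13.3] [ 1.4 -0.2  1.   1.1]
bottle [579.3 374.4  -1.7] [-2.4  1.2 -1.9 -1.8]
spare [ 576.5 -357.7   -6.5] [-1.8  0.3 -1.6 -1.6]
hot [582.4  -7.3  23.2] [-2.6  0.8 -2.1 -2. ]
base z0 [410.98990147 300.04132617] [411.85877662 301.42804103]
```

View pics/sw_s.png

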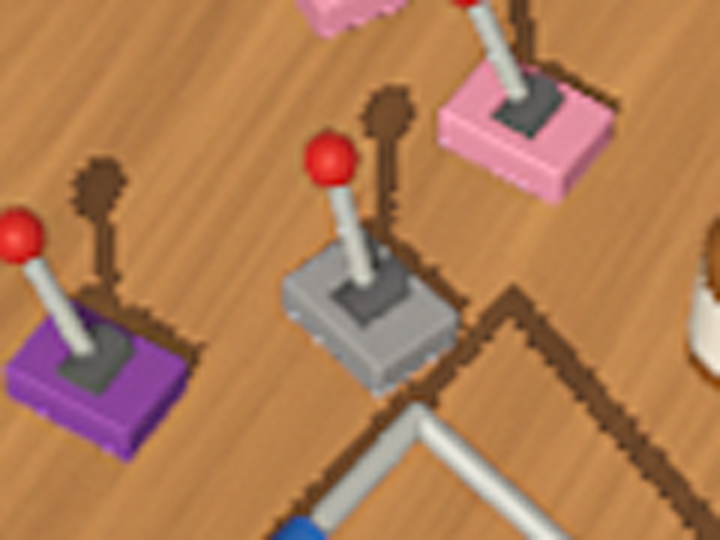

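View pics/sw_t.png

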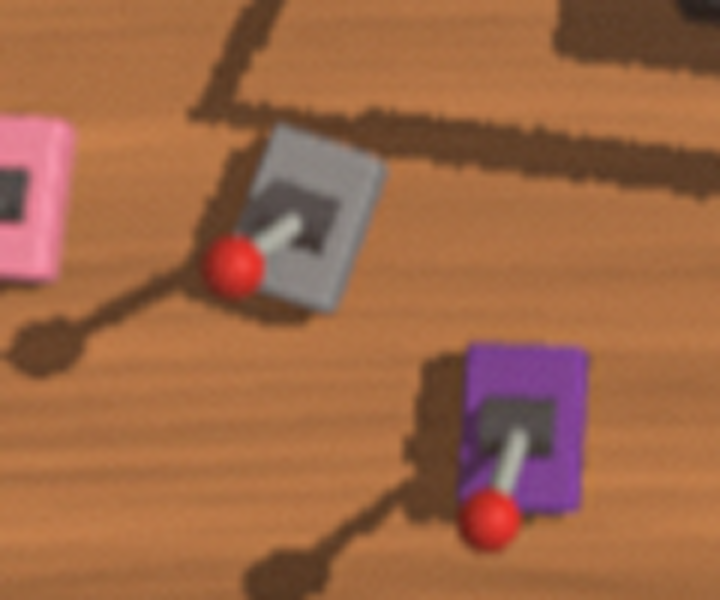

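```bash
python3 - <<'E'
from h import *
S=camera_model("scene");T=camera_model("top")
def cp(x,y,ox,oy): return np.array([(x+.5)/6-.5+ox,(y+.5)/6-.5+oy])
# top: front(+x) left..., rel to box frame (x,y)
obs=[(T,(35,25,25),cp(280,123,170,250)),(T,(35,-25,25),cp(385,168,170,250)),(T,(-35,-25,25),cp(333,312,170,250)),
(S,(35,25,25),cp(460,318,270,130)) ,(S,(35,-25,25),cp(380,367,270,130)),(S,(-35,-25,25),cp(283,283,270,130))]
for k in range(2):
    def w(p,q): c,s=np.cos(p[2]),np.sin(p[2]); return [p[0]+c*q[0]-s*q[1],p[1]+s*q[0]+c*q[1],q[2]]
    tip=(-80*np.sin(.5),0,22+80*np.cos(.5))
    o=obs+[(T,tip,np.array([208.3,294.])),(S,tip,np.array([324.6,156.2]))]
    r=least_squares(lambda p:np.concatenate([proj(m,w(p,q))[0]-u for m,q,u in o]),[411,300,-.3])
    print(r.x,np.degrees(r.x[2]),r.fun.round(1).reshape(-1,2).tolist(), "tip on",np.round(w(r.x,tip)),"off",np.round(w(r.x,(38.4,0,92))))
    break
# hotplate fit
b=0.35
ends=[(-103,80,169),(-103,-80,169)]
O=[(S,(321.9,217.7),ends[0]),(S,(278.8,265),ends[1]),(T,(297.7,240),ends[0]),(T,(365.2,248.5),ends[1]),(S,(365,298),(85,0,100)),(T,(338,178),(85,0,100)),(S,(301,243),(-103,0,169)),(T,(331,245),(-103,0,169))]
r=least_squares(lambda p:np.concatenate([proj(m,w(p,q))[0]-u for m,u,q in O]),[580,0,-.15])
print("hot",r.x,np.degrees(r.x[2]),r.fun.round(1).reshape(-1,2).tolist())
h=r.x
print("bar",w(h,(-103,0,169)),"hinge",w(h,(85,0,100)))
E
```

```text
[ 4.18007900e+02  2.99059526e+02 -3.89891758e-01] -22.33915219339512 [[-0.1, -1.4], [0.0, -2.1], [-1.7, -0.7], [0.1, 0.7], [-0.6, 1.8], [-0.4, -0.2], [-0.9, 2.6], [-1.7, -0.1]] tip on [383. 314.  92.] off [454. 284.  92.]
hot [ 5.88040701e+02 -2.55668913e+00 -1.43008588e-01] -8.193788509409128 [[-0.8, 0.7], [-0.2, 0.7], [-1.8, 0.8], [0.4, -0.2], [0.0, 1.0], [0.2, -1.3], [-0.6, -1.5], [-0.4, -0.5]]
bar [np.float64(486.0921575899152), np.float64(12.123038789714869), 169] hinge [np.float64(672.1729948646034), np.float64(-14.671027701786851), 100]
```

```bash
cat >> h.py <<'E'
from scipy.spatial.transform import Rotation as Rn
def rot(o): return Rn.from_euler("xyz",o)
def plan(goal,Rg=None,cur=None,Rc=None):
    o=get_obs(); cur=o["tool_pos"] if cur is None else np.array(cur,float); Rc=rot(o["tcp_rot"]) if Rc is None else Rc
    s=Rc.inv().apply(np.array(goal)-cur); t=np.zeros(3) if Rg is None else np.degrees((Rc.inv()*Rg).as_rotvec())
    print("turn",t.round(2),"shift",s.round(1),"dist",np.linalg.norm(s).round(1))
E
python3 - <<'E'
from h import *
plan((334,333,226),Rn.from_euler("xyz",[np.pi,0,np.radians(157.7)]),(140.9,505.7,226.7),Rn.from_euler("xyz",[np.pi,0,2.8698]))
print(rot([-3.14,0,2.87]).as_matrix().round(2))
E
```

```text
turn [-0.   -0.    6.73] shift [-232.4 -114.5    0.7] dist 259.1
[[-0.96  0.27 -0.  ]
 [ 0.27  0.96 -0.  ]
 [ 0.   -0.   -1.  ]]
```

Call:
send_rows --targets '[[[0,0,1.3,-46,-23,0,1],[0,0,2.6,-82,-40,0,1],[0,0,4,-118,-58,0,1],[0,0,5.4,-154,-76,0,1],[0,0,6.7,-190,-93,0,1]]]'

```text
time: 1.42
tool_pos: [297.5, 365.8, 226.9]
tcp_rot: [3.141, 0.0, 2.752]
contact_force: [-0.3, -0.6, 0.0]
grip_width: 63.0
```

```bash
python3 - <<'E'
from h import *
o=get_obs();print(o["joint_positions"].round(4).tolist(),o["tool_pos"],o["tcp_rot"],o["grip_width"])
plan((334,333,226),Rn.from_euler("xyz",[np.pi,0,np.radians(157.7)]))
E
```

```text
[0.7253, 0.2437, 1.6634, 0.0001, 1.2341, -0.4563] [297.46915878 365.82989846 226.90337887] [3.14116465e+00 1.46984806e-04 2.75236077e+00] 62.96068418726262
turn [ 0.02  0.01 -0.  ] shift [-46.3 -16.5   0.9] dist 49.1
```

Call:
send_rows --targets '[[[0,0,0,-25,-9,0,1],[0,0,0,-46,-16,0,1],[0,0,0,-46,-16,20,1],[0,0,0,-46,-16,50,1],[0,0,0,-46,-16,80,1]]]'

```text
time: 1.83
tool_pos: [334.1, 335.0, 146.6]
tcp_rot: [3.139, 0.002, 2.751]
contact_force: [0.3, 1.4, -1.1]
grip_width: 29.8
```

Call:
send_rows --targets '[[[0,0,0,0,0,20,1],[0,0,0,0,0,40,1],[0,0,0,0,0,55,1],[0,0,0,0,0,61,1],[0,0,0,0,0,61,1]]]'

```text
time: 2.25
tool_pos: [332.4, 334.6, 84.6]
tcp_rot: [-3.139, -0.001, 2.753]
contact_force: [-0.5, 0.1, 0.8]
grip_width: 0.8
```

```bash
python3 - <<'E'
from h import *
o=get_obs();print(o["joint_positions"].round(4).tolist(),o["tool_pos"],o["tcp_rot"],o["grip_width"],o["contact_force"])
im=capture("wrist");cv2.imwrite("pics/w1.png",im[:,:,::-1]); m=camera_model("wrist")
print([(round(d["conf"],2),d["location"]) for d in place_of("switch_tip","wrist")], proj(m,[[383,314,92],[387,311,92],o["tool_pos"]]))
im=capture("scene");cv2.imwrite("pics/s1.png",im[:,:,::-1])
plan((361,322,84))
E
```

```text
[0.6259, 0.4228, 1.8545, 0.0001, 0.8669, -0.5562] [332.44940279 334.57961949  84.63502532] [-3.13940997e+00 -1.41851637e-03  2.75283626e+00] 0.8232704433330664 [-0.51289166  0.11609942  0.84681264]
[(0.84, [310.4, 69.8]), (0.82, [37.4, 631.0]), (0.73, [332.3, 545.6])] [[321.04524447 389.62691981]
 [318.84035696 396.37802903]
 [320.67403141 296.81567165]]
turn [0. 0. 0.] shift [-30.4  -2.1   2.7] dist 30.6
```

View pics/w1.png

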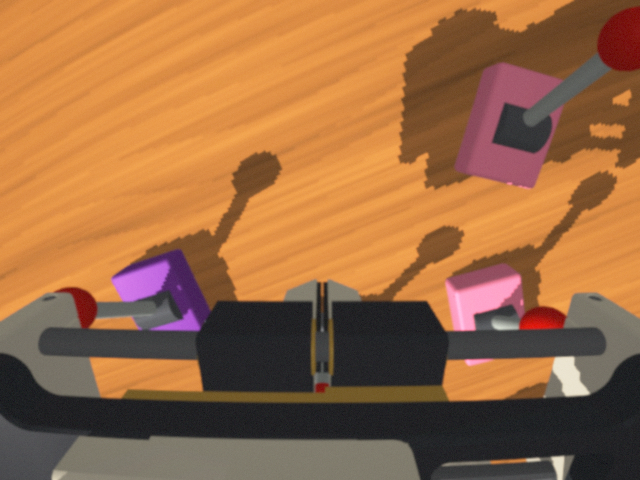

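View pics/s1.png

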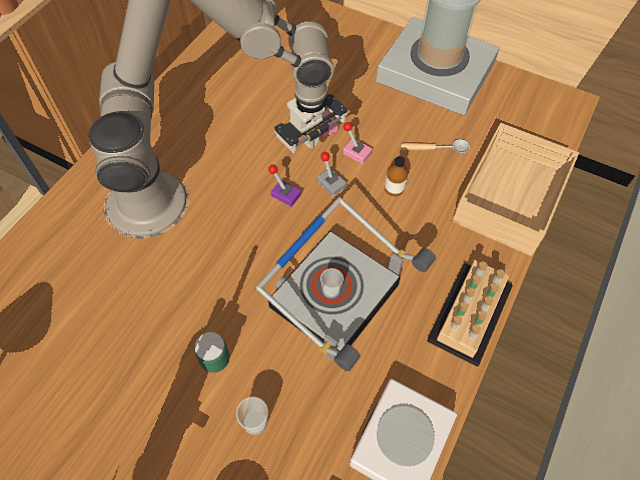

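Call:
send_rows --targets '[[[0,0,0,-8,0,0,1],[0,0,0,-16,0,0,1],[0,0,0,-24,0,0,1],[0,0,0,-29,0,0,1],[0,0,0,-34,0,0,1]]]'

```text
time: 2.82
tool_pos: [365.6, 321.8, 85.9]
tcp_rot: [3.141, 0.0, 2.752]
contact_force: [0.7, -0.1, -0.3]
grip_width: 0.0
```

Call:
send_rows --targets '[[[0,0,0,-5,0,0,1],[0,0,0,-10,0,0,1],[0,0,0,-15,0,0,1],[0,0,0,-20,0,0,1],[0,0,0,-25,0,0,1]]]'

```text
time: 3.23
tool_pos: [388.1, 312.5, 85.7]
tcp_rot: [3.142, -0.0, 2.753]
contact_force: [-0.7, 0.5, 0.9]
grip_width: 0.5
```

Call:
send_rows --targets '[[[0,0,0,-5,0,0,1],[0,0,0,-10,0,0,1],[0,0,0,-15,0,0,1],[0,0,0,-20,0,0,1],[0,0,0,-25,0,0,1]]]'

```text
time: 3.65
tool_pos: [411.4, 303.1, 85.7]
tcp_rot: [3.141, 0.0, 2.753]
contact_force: [0.3, 2.2, -1.5]
grip_width: 0.2
```

```bash
python3 - <<'E'
from h import *
o=get_obs();print(o["joint_positions"].round(4).tolist(),o["tool_pos"],o["tcp_rot"],o["contact_force"])
im=capture("scene");cv2.imwrite("pics/s2.png",cv2.resize(im[60:240,200:440,::-1],None,fx=3,fy=3))
d=np.array([.925,-.38]);print("s",(o["tool_pos"][:2]-[418,299])@d)
E
```

```text
[0.4848, 0.478, 1.7495, 0.0002, 0.9138, -0.6973] [411.38144319 303.10974991  85.73786601] [3.14119025e+00 1.40538438e-04 2.75283470e+00] [ 0.28654498  2.23037082 -1.50643935]
s -7.68387001792124
```

View pics/s2.png

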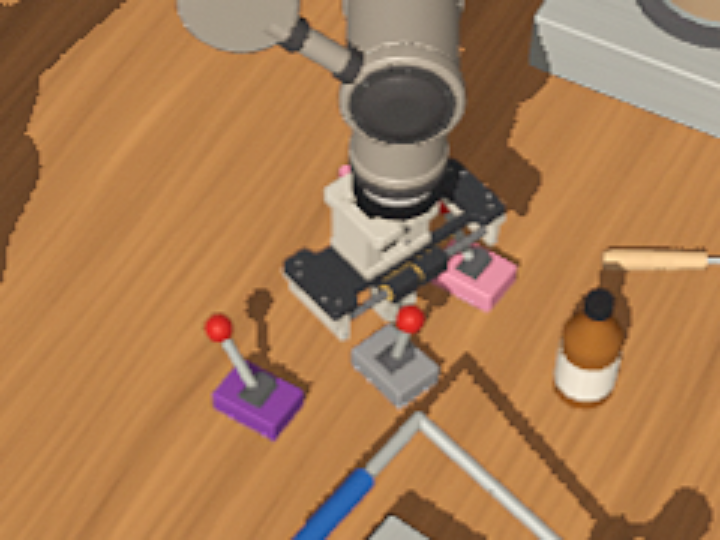

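The ball is moving with the fingertips, and the gripper is clear of the look-alikes. I'll continue to the end stop.

Call:
send_rows --targets '[[[0,0,0,-4,0,0,1],[0,0,0,-8,0,0,1],[0,0,0,-12,0,0,1],[0,0,0,-16,0,0,1],[0,0,0,-20,0,0,1]]]'

```text
time: 4.12
tool_pos: [429.5, 295.4, 85.6]
tcp_rot: [-3.141, -0.0, 2.753]
contact_force: [-0.9, 1.4, -1.2]
grip_width: 0.1
```

Call:
send_rows --targets '[[[0,0,0,-2,0,0,1],[0,0,0,-3,0,0,1],[0,0,0,-4,0,0,1],[0,0,0,-4,0,0,1]]]'

```text
time: 4.45
tool_pos: [430.7, 294.8, 85.5]
tcp_rot: [-3.141, -0.005, 2.753]
contact_force: [-9.8, 5.9, 3.2]
grip_width: 0.5
```

```bash
python3 - <<'E'
from h import *
o=get_obs();print(o["tool_pos"],o["contact_force"])
S=camera_model("scene")
im=capture("scene");cv2.imwrite("pics/s3.png",cv2.resize(im[60:240,200:440,::-1],None,fx=3,fy=3))
d=np.array([.925,-.38]);print("s",(o["tool_pos"][:2]-[418,299])@d)
h=cv2.cvtColor(im[:,:,::-1].copy(),cv2.COLOR_BGR2HSV)
m=(((h[...,0]<5)|(h[...,0]>175))&(h[...,1]>170)&(h[...,2]>90)).astype(np.uint8)
n,l,st,c=cv2.connectedComponentsWithStats(m); print([(c[i].round(1),st[i,4]) for i in range(1,n) if st[i,4]>15])
for th in (0,.7,.8,.9,1.0):
    a=th-.5; print(th,proj(S,[418+.925*80*np.sin(a),299-.38*80*np.sin(a),22+80*np.cos(a)]).round(1))
E
```

```text
[430.73022665 294.82156148  85.45680045] [-9.80443807  5.872859    3.24902607]
s 13.363266289458808
[(array([272.5, 168.9]), np.int32(59)), (array([341.4, 172.6]), np.int32(63))]
0 [[322.9 156.1]]
0.7 [[335.8 166.7]]
0.8 [[337.6 168.9]]
0.9 [[339.4 171.3]]
1.0 [[341.1 173.8]]
```

View pics/s3.png

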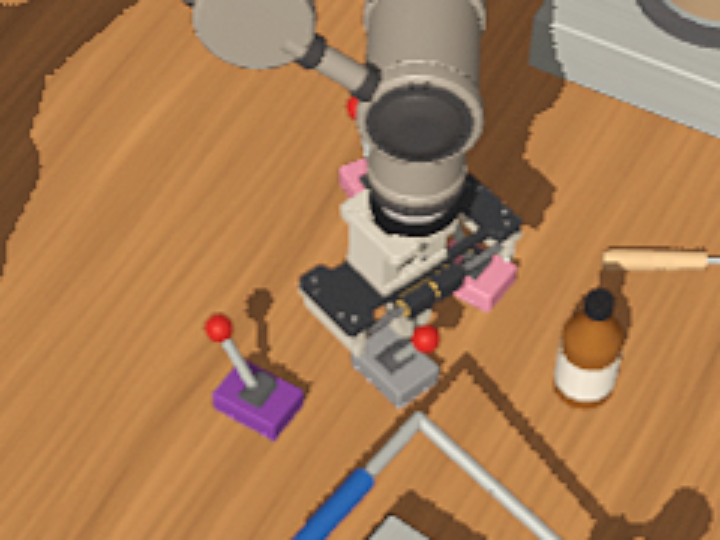

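A force rise of about 11 N together with the ball's pixel position (172.6 vs 173.8 predicted) means the lever is at the off stop. Next I'll back away and check.

Call:
send_rows --targets '[[[0,0,0,6,0,0,1],[0,0,0,16,0,0,1],[0,0,0,32,0,0,1],[0,0,0,40,0,-30,1],[0,0,0,40,0,-60,1]]]'

```text
time: 4.92
tool_pos: [392.4, 309.2, 145.0]
tcp_rot: [-3.137, -0.004, 2.754]
contact_force: [0.3, 0.0, 0.4]
grip_width: 0.2
```

Call:
send_rows --targets '[[[0,0,0,0,0,-40,1],[0,0,0,0,0,-80,1],[0,0,0,20,0,-120,1],[0,0,0,40,0,-150,1],[0,0,0,40,0,-150,1]]]'

```text
time: 5.33
tool_pos: [357.7, 327.0, 302.7]
tcp_rot: [3.131, 0.006, 2.755]
contact_force: [0.5, 1.0, -0.2]
grip_width: 0.5
```

```bash
python3 - <<'E'
from h import *
o=get_obs();print(o["joint_positions"].round(4).tolist(),o["tool_pos"],o["tcp_rot"],o["contact_force"])
S=camera_model("scene");T=camera_model("top")
C=[]
for n in("scene","top"):
    im=capture(n);cv2.imwrite(f"pics/{n}4.png",im[:,:,::-1])
    h=cv2.cvtColor(im[:,:,::-1].copy(),cv2.COLOR_BGR2HSV)
    m=(((h[...,0]<5)|(h[...,0]>175))&(h[...,1]>170)&(h[...,2]>90)).astype(np.uint8)
    k,l,st,c=cv2.connectedComponentsWithStats(m); print([(c[i].round(1),st[i,4]) for i in range(1,k) if st[i,4]>15])
print(proj(T,[455,284,92]),proj(S,[455,284,92]))
# kinematics fit
D=[([1.153,.3427,1.5250,1.2754],(140.9,505.7,226.5)),([.7253,.2437,1.6634,1.2341],(297.5,365.8,226.9)),([.6259,.4228,1.8545,.8669],(332.45,334.6,85.3)),([.4848,.478,1.7495,.9138],(411.4,303.1,85.7)),([*o["joint_positions"][[0,1,2,4]]],o["tool_pos"])]
for q,p in D: print(np.round(q,3),np.hypot(p[0],p[1]).round(1),round(p[2],1),"sum",round(sum(q[1:]),3),"az",np.arctan2(p[1],p[0])-q[0])
E
```

```text
[0.5814, 0.2086, 1.4976, 0.0012, 1.4234, -0.603] [357.6940321  326.95324802 302.72073254] [3.13110537 0.00580086 2.7549983 ] [ 0.53330117  1.0232795  -0.19586866]
[(array([319.7,  97. ]), np.int32(25)), (array([347.4, 126.2]), np.int32(56)), (array([272.5, 168.9]), np.int32(59)), (array([341.2, 172.5]), np.int32(63))]
[(array([631.8, 232.9]), np.int32(150)), (array([219., 268.]), np.int32(70)), (array([251.2, 336.1]), np.int32(70)), (array([128.6, 347.5]), np.int32(77))]
[[219.77364844 266.63460941]] [[341.54802694 174.22584287]]
[1.153 0.343 1.525 1.275] 525.0 226.5 sum 3.143 az 0.14606433116196804
[0.725 0.244 1.663 1.234] 471.5 226.9 sum 3.141 az 0.16270653553273196
[0.626 0.423 1.854 0.867] 471.7 85.3 sum 3.144 az 0.16272129892676346
[0.485 0.478 1.75  0.914] 511.0 85.7 sum 3.141 az 0.1501686922726344
[0.581 0.209 1.498 1.423] 484.6 302.7 sum 3.13 az 0.15908994877564708
```

View pics/top4.png

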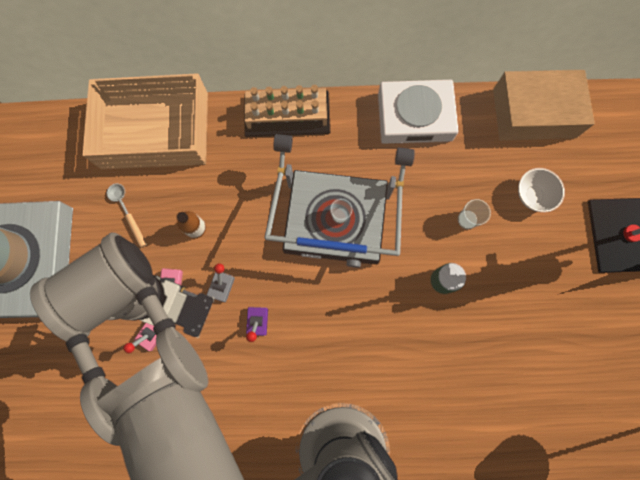

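The lever now leans away from the robot: its ball went from top (208,294) to (219,268). The shift in pixels looks slightly less than a full swing, so I'll estimate the angle more carefully.

```bash
python3 - <<'E'
from h import *
S=camera_model("scene");T=camera_model("top")
def ray(m,px):
    f=lambda uv: (lambda s: np.array([m["K"][0,0]*uv[0]*s+m["K"][0,2]-px[0], m["K"][1,1]*uv[1]*s+m["K"][1,2]-px[1]]))(1+m["k1"]*(uv@uv))
    u=least_squares(f,[0,0]).x
    Rm=m["world_to_cam"][:3,:3];t=m["world_to_cam"][:3,3]
    return -Rm.T@t, Rm.T@np.array([u[0],-u[1],-1])
on=tri([(S,(156.2,324.6)),(T,(294,208.3))]); off=tri([(S,(172.5,341.2)),(T,(268,219))])
print(on,off, np.linalg.norm(off[0]-on[0]), np.degrees(np.arctan2(*(off[0]-on[0])[1::-1])))
# joint fit: pivot x,y, yaw, th_on, th_off
def tip(x,y,yaw,a): return [x+80*np.sin(a)*np.cos(yaw),y+80*np.sin(a)*np.sin(yaw),22+80*np.cos(a)]
def f(p):
    A=tip(p[0],p[1],p[2],p[3]);B=tip(p[0],p[1],p[2],p[4])
    return np.concatenate([proj(S,A)[0]-[324.6,156.2],proj(T,A)[0]-[208.3,294],proj(S,B)[0]-[341.2,172.5],proj(T,B)[0]-[219,268]])
r=least_squares(f,[418,299,-.39,-.5,.5]); print(r.x,r.fun.round(1))
for p in ([411,300],[415,300],[418,299]):
    print(p,least_squares(lambda q:f([*p,*q]),[-.39,-.5,.5]).x)
t=cv2.imread("pics/top4.png");s=cv2.imread("pics/scene4.png")
cv2.imwrite("pics/t4z.png",cv2.resize(t[250:310,190:250],None,fx=10,fy=10,interpolation=cv2.INTER_CUBIC))
cv2.imwrite("pics/s4z.png",cv2.resize(s[150:215,300:370],None,fx=8,fy=8,interpolation=cv2.INTER_CUBIC))
E
```

```text
(array([388.69961815, 310.26841816,  98.55611338]), array([-0.28288897,  0.10698689, -0.19454626, -0.18896278])) (array([451.86255754, 285.82470443,  94.82506307]), array([-0.33940319,  0.13452854, -0.2418807 , -0.23407938])) 67.83047095389918 -21.156166232388507
[ 4.16740081e+02  3.00269809e+02 -3.70534445e-01 -3.87044703e-01
  4.87852649e-01] [-0.2  0.4 -0.3 -0.  -0.3  0.4 -0.4 -0. ]
[411, 300] [-0.32872831 -0.30437102  0.55369362]
[415, 300] [-0.35925567 -0.36204917  0.50642349]
[418, 299] [-0.37622946 -0.40831189  0.4664909 ]
```

View pics/t4z.png

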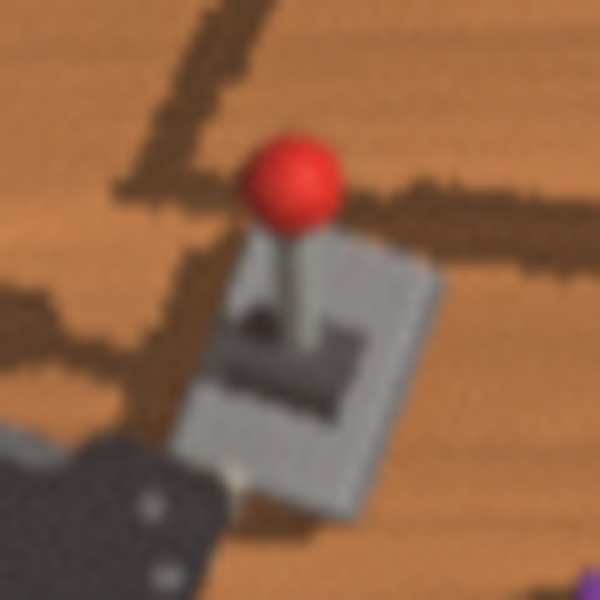

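View pics/s4z.png

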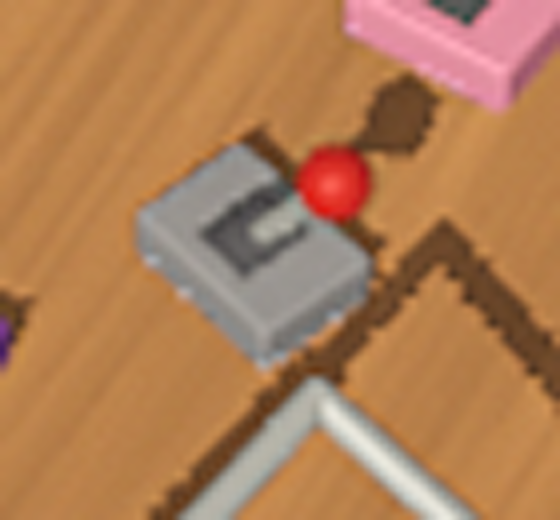

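Fitting the lever's circle to both views gives a start angle of about 0.11 and a current angle of about 0.99, so it is fully off. Next is the guard, starting with a check that the slanted pose is reachable.

```bash
python3 - <<'E'
from h import *
D=[([.342,1.524,1.275],np.array([140.929,505.751]),226.741),([.2437,1.6634,1.2341],(297.5,365.8),226.9),([.4228,1.8545,.8669],(332.45,334.6),85.3),([.478,1.7495,.9138],(411.4,303.1),85.7),([.2086,1.4976,1.4234],(357.7,327),302.7)]
def f(p,L3=200):
    a,L1,L2,d,h=p; o=[]
    for q,xy,z in D:
        r=np.sqrt(xy[0]**2+xy[1]**2-76.4**2); s=sum(q)
        o+= [a+L1*np.sin(q[0])+L2*np.sin(q[0]+q[1]+d)+L3*np.sin(s)-r, h+L1*np.cos(q[0])+L2*np.cos(q[0]+q[1]+d)+L3*np.cos(s)-z]
    return np.array(o)
for fixa in (None,0):
    g=f if fixa is None else (lambda p: f([0,*p[1:]]))
    r=least_squares(g,[0,350,350,0,300],x_scale=[100,300,300,1,300]); print(r.x.round(3),r.fun.round(1))
E
```

```text
[1.06800e+00 5.06649e+02 3.82775e+02 1.28000e-01 1.06709e+02] [ 0.6 -0.   0.3 -0.  -0.  -0.2 -0.3  0.3 -0.6 -0.1]
[0.00000e+00 5.09281e+02 3.83479e+02 1.30000e-01 1.05268e+02] [ 0.8  0.   0.2  0.1 -0.1 -0.3 -0.2  0.2 -0.7  0.1]
```

```bash
cat > kin.py <<'E'
import numpy as np
L1,L2,dl=508,383,.129
def ik(rho,z,a,L3,hm=-94.5):  # a slant below horizontal
    h=hm+L3
    R=rho-L3*np.cos(a); Z=z+L3*np.sin(a)-h
    D=np.hypot(R,Z); c=(D*D-L1*L1-L2*L2)/(2*L1*L2)
    if abs(c)>1: return None
    e=np.arccos(c); phi=np.arctan2(R,Z); q2=phi-np.arctan2(L2*np.sin(e),L1+L2*np.cos(e)); q3=e-dl
    return np.round([q2,q3,np.pi/2+a-q2-q3],2)
E
python3 - <<'E'
from kin import *
# in-plane hinge rho: bar (486,12)->rho ~ 480, hinge rho 668
H=668
for L3 in (200,250,300):
  for a in (30,40,50,60,70):
    A=np.radians(a); out=[]
    for ph in (.35,.9,1.15):
        b=np.array([H-200*np.cos(ph),100+200*np.sin(ph)])
        tip=b-19.5*np.array([np.sin(A),np.cos(A)])+25*np.array([np.cos(A),-np.sin(A)])
        out.append(ik(tip[0],tip[1],A,L3))
    print(L3,a,out)
E
```

```text
200 30 [array([ 0.32,  2.26, -0.49]), array([ 0.23,  2.01, -0.14]), array([ 0.26,  1.87, -0.04])]
200 40 [array([ 0.27,  2.2 , -0.2 ]), array([0.21, 1.94, 0.12]), array([0.25, 1.8 , 0.22])]
200 50 [array([0.25, 2.13, 0.07]), array([0.21, 1.86, 0.38]), array([0.25, 1.72, 0.47])]
200 60 [array([0.24, 2.05, 0.33]), array([0.23, 1.77, 0.62]), array([0.28, 1.62, 0.72])]
200 70 [array([0.26, 1.96, 0.57]), array([0.26, 1.68, 0.85]), array([0.31, 1.53, 0.95])]
250 30 [array([ 0.35,  2.39, -0.65]), array([ 0.2 ,  2.14, -0.25]), array([ 0.22,  2.01, -0.14])]
250 40 [array([ 0.27,  2.31, -0.31]), array([0.17, 2.05, 0.05]), array([0.21, 1.92, 0.15])]
250 50 [array([0.23, 2.22, 0.  ]), array([0.17, 1.95, 0.33]), array([0.21, 1.81, 0.42])]
250 60 [array([0.22, 2.11, 0.29]), array([0.19, 1.84, 0.59]), array([0.24, 1.7 , 0.68])]
250 70 [array([0.24, 2.01, 0.55]), array([0.23, 1.73, 0.84]), array([0.28, 1.58, 0.93])]
300 30 [array([ 0.41,  2.53, -0.84]), array([ 0.19,  2.27, -0.37]), array([ 0.2 ,  2.14, -0.25])]
300 40 [array([ 0.27,  2.42, -0.43]), array([ 0.14,  2.16, -0.03]), array([0.17, 2.03, 0.07])]
300 50 [array([ 0.21,  2.3 , -0.07]), array([0.13, 2.04, 0.28]), array([0.17, 1.9 , 0.37])]
300 60 [array([0.19, 2.18, 0.25]), array([0.15, 1.91, 0.56]), array([0.2 , 1.77, 0.65])]
300 70 [array([0.21, 2.05, 0.52]), array([0.2 , 1.77, 0.82]), array([0.25, 1.63, 0.91])]
```

```bash
python3 - <<'E'
from h import *
plan((380,27,300),Rn.from_euler("xyz",[np.pi,0,np.radians(171.8)]))
E
```

```text
turn [  0.14   0.14 -13.97] shift [-132.8 -267.8   -3.5] dist 298.9
```

Call:
send_rows --targets '[[[0,0,-1.4,-13,-26,0,1],[0,0,-2.8,-26,-53,0,1],[0,0,-4.2,-40,-80,0,1],[0,0,-5.6,-53,-107,0,1],[0,0,-7,-66,-134,0,1]]]'

```text
time: 5.85
tool_pos: [368.3, 173.8, 293.7]
tcp_rot: [-3.14, -0.003, 2.876]
contact_force: [0.9, -0.1, -0.1]
grip_width: 0.3
```

Call:
send_rows --targets '[[[0,0,-1.4,-28,-18,0,1],[0,0,-2.8,-41,-44,0,1],[0,0,-4.2,-55,-70,0,1],[0,0,-5.6,-68,-96,0,1],[0,0,-7,-81,-124,0,1]]]'

```text
time: 6.27
tool_pos: [414.1, 33.0, 293.7]
tcp_rot: [-3.141, -0.003, 2.998]
contact_force: [0.7, 0.3, 0.8]
grip_width: 0.5
```

```bash
python3 - <<'E'
from h import *
o=get_obs();print(o["joint_positions"].round(4).tolist(),o["tool_pos"],o["tcp_rot"],o["contact_force"])
plan((380,27,300),Rn.from_euler("xyz",[np.pi,0,np.radians(171.8)]))
E
```

```text
[-0.1054, 0.0886, 1.6666, -0.0001, 1.3899, -1.5327] [414.08596271  32.98811985 293.74355449] [-3.14134603 -0.00343699  2.99812829] [0.73329102 0.33982318 0.83717365]
turn [-0.01 -0.2  -0.02] shift [ 32.9 -10.8  -6.1] dist 35.2
```

Call:
send_rows --targets '[[[0,-5.4,0,6,-2,0,1],[0,-10.8,0,12,-4,0,1],[0,-16.2,0,18,-6,0,1],[0,-21.6,0,24,-8,0,1],[0,-27,0,30,-10,0,1]]]'

```text
time: 6.68
tool_pos: [382.6, 28.6, 293.9]
tcp_rot: [-3.141, 0.473, 2.997]
contact_force: [-0.8, 0.2, -0.3]
grip_width: 0.4
```

```bash
python3 - <<'E'
from h import *
from kin import *
o=get_obs();q=o["joint_positions"];p=o["tool_pos"];print(q.round(4).tolist(),p,o["tcp_rot"],o["contact_force"])
rho=np.sqrt(p[0]**2+p[1]**2-76.4**2); s=q[1]+q[2]+q[4]; print("slant",np.degrees(s)-90)
rw=L1*np.sin(q[1])+L2*np.sin(q[1]+q[2]+dl); zw=L1*np.cos(q[1])+L2*np.cos(q[1]+q[2]+dl)
print("L3 from rho",(rho-rw)/np.sin(s), "L3 from z",(p[2]-zw+94.5)/(1+np.cos(s)))
print(rot(o["tcp_rot"]).as_matrix().round(3))
im=capture("wrist");cv2.imwrite("pics/w5.png",im[:,:,::-1])
E
```

```text
[-0.1136, -0.2501, 2.0633, -0.0193, 0.8558, -1.5302] [382.5560027   28.58132647 293.91401624] [-3.14131748  0.47284257  2.99660779] [-0.78027158  0.16467852 -0.32601397]
slant 62.92525396085691
L3 from rho 318.0776204323789 L3 from z 321.36303493788205
[[-0.881  0.145  0.451]
 [ 0.129  0.989 -0.066]
 [-0.455 -0.    -0.89 ]]
```

View pics/w5.png

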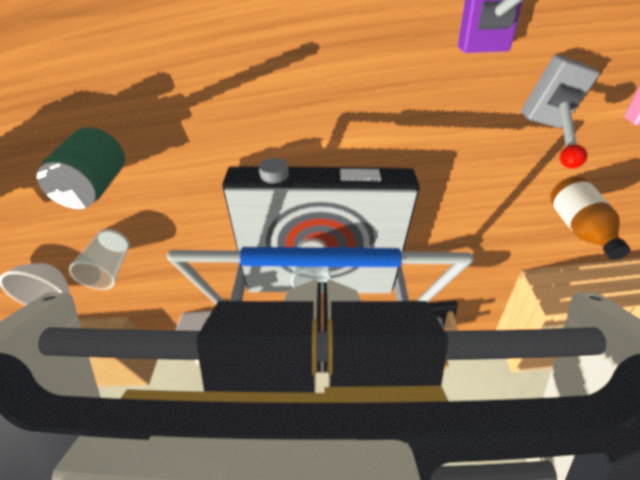

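```bash
python3 - <<'E'
from kin import *
H=668.
for a in (60,63,66,70):
    A=np.radians(a);n=np.array([np.sin(A),np.cos(A)]);t=np.array([np.cos(A),-np.sin(A)])
    out=[]
    for ph,cl,back in ((.35,15,60),(.35,15,0),(.35,0,0),(.6,0,0),(.9,0,0),(1.15,0,0)):
        b=np.array([H-200*np.cos(ph),100+200*np.sin(ph)])
        tip=b-(19.5+cl)*n+27*t-[back,0]
        out.append((tip.round().tolist(),ik(tip[0],tip[1],A,320).tolist()))
    print(a,*out,sep="\n ")
E
python3 - <<'E'
import sys; sys.path.insert(0,'.')
from h import *
m=camera_model("wrist"); im=cv2.imread("pics/w5.png")
h=cv2.cvtColor(im,cv2.COLOR_BGR2HSV)
k=((h[...,0]>105)&(h[...,0]<122)&(h[...,1]>150)&(h[...,2]>60)); ys,xs=np.nonzero(k); print("sleeve",xs.mean(),ys.mean(),xs.min(),xs.max())
print(proj(m,[[486.1,12.1,169],[486.1+.143*80,12.1+.99*80,169],[486.1-.143*80,12.1-.99*80,169]]))
E
```

```text
60
 ([404.0, 128.0], [0.09, 2.38, 0.16])
 ([464.0, 128.0], [0.18, 2.25, 0.19])
 ([477.0, 135.0], [0.19, 2.21, 0.22])
 ([500.0, 180.0], [0.14, 2.09, 0.39])
 ([540.0, 224.0], [0.14, 1.94, 0.54])
 ([583.0, 249.0], [0.19, 1.8, 0.63])
63
 ([402.0, 129.0], [0.08, 2.34, 0.25])
 ([462.0, 129.0], [0.18, 2.21, 0.28])
 ([475.0, 136.0], [0.19, 2.17, 0.31])
 ([498.0, 180.0], [0.15, 2.05, 0.47])
 ([539.0, 224.0], [0.16, 1.89, 0.62])
 ([581.0, 250.0], [0.2, 1.75, 0.71])
66
 ([400.0, 130.0], [0.09, 2.3, 0.34])
 ([460.0, 130.0], [0.19, 2.17, 0.37])
 ([473.0, 136.0], [0.2, 2.13, 0.4])
 ([496.0, 180.0], [0.16, 2.01, 0.55])
 ([537.0, 224.0], [0.17, 1.85, 0.7])
 ([579.0, 250.0], [0.22, 1.71, 0.79])
70
 ([397.0, 131.0], [0.1, 2.24, 0.45])
 ([457.0, 131.0], [0.2, 2.11, 0.49])
 ([471.0, 137.0], [0.21, 2.07, 0.51])
 ([494.0, 181.0], [0.18, 1.96, 0.66])
 ([535.0, 225.0], [0.19, 1.79, 0.81])
 ([577.0, 251.0], [0.24, 1.65, 0.9])
sleeve 320.09002169197396 256.82104121475055 241 400
[[320.38754895 261.16308581]
 [399.29391322 260.98686523]
 [241.54988134 261.18177358]]
```

```bash
cat >> h.py <<'E'
f3=np.array([.99,-.143,0]);l3=np.array([.143,.99,0]);BAR=np.array([486.1,12.1,169.]);HINGE=np.array([672.2,-14.7,100.])
def Rslant(a):
    a=np.radians(a); z=np.cos(a)*f3/np.linalg.norm(f3)-np.array([0,0,np.sin(a)]); y=l3/np.linalg.norm(l3); x=np.cross(y,z)
    return Rn.from_matrix(np.c_[x,y,z])
E
python3 - <<'E'
from h import *
print(Rslant(63).as_matrix().round(3))
plan(BAR+f3*-70+[0,0,-41],Rslant(67))
E
```

```text
[[-0.882  0.143  0.449]
 [ 0.127  0.99  -0.065]
 [-0.454  0.    -0.891]]
turn [-0.04  4.04 -0.03] shift [ 39.2  -1.5 163.1] dist 167.8
```

Call:
send_rows --targets '[[[0,2,0,8,0,30,1],[0,4,0,16,0,62,1],[0,4,0,24,-1,96,1],[0,4,0,32,-1,130,1],[0,4,0,39,-1.5,163,1]]]'

```text
time: 7.15
tool_pos: [421.4, 21.7, 130.0]
tcp_rot: [3.142, 0.398, 2.997]
contact_force: [1.0, 1.1, -0.8]
grip_width: 0.8
```

```bash
python3 - <<'E'
from h import *
o=get_obs();q=o["joint_positions"];p=o["tool_pos"];print(q.round(4).tolist(),p,o["tcp_rot"],o["contact_force"])
im=capture("wrist");cv2.imwrite("pics/w6.png",im[:,:,::-1])
im=capture("scene");cv2.imwrite("pics/s6.png",im[:,:,::-1])
plan(BAR+f3*-20+[0,0,-41],Rslant(67))
E
```

```text
[-0.1246, 0.115, 2.2465, -0.0209, 0.3819, -1.5329] [421.373581    21.73151749 130.03860281] [3.14157546 0.39837016 2.99692083] [ 0.98827294  1.08795363 -0.82566848]
turn [-0.05 -0.87 -0.08] shift [-45.1   0.   16.6] dist 48.0
```

View pics/w6.png

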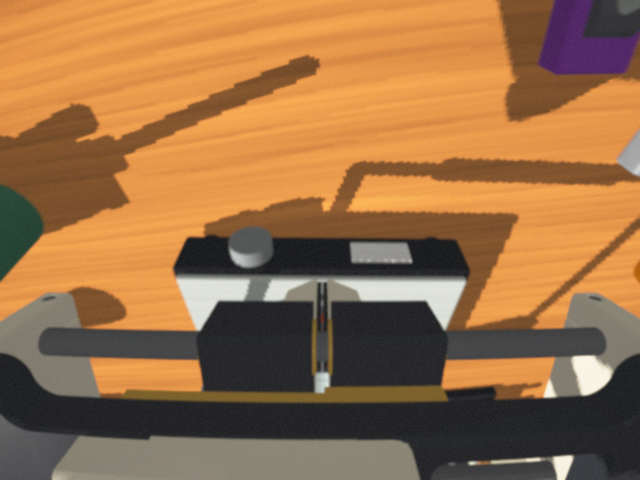

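View pics/s6.png

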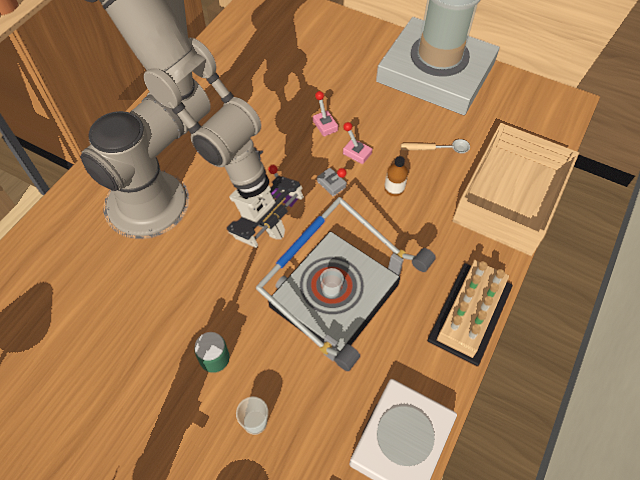

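Call:
send_rows --targets '[[[0,0,0,-11,0,4,1],[0,0,0,-23,0,8,1],[0,0,0,-34,0,12,1],[0,0,0,-45,0,17,1],[0,0,0,-45,0,17,1]]]'

```text
time: 7.67
tool_pos: [472.0, 14.4, 136.7]
tcp_rot: [3.142, 0.404, 2.997]
contact_force: [1.2, -0.5, 0.4]
grip_width: 0.3
```

```bash
python3 - <<'E'
from h import *
o=get_obs();q=o["joint_positions"];p=o["tool_pos"];print(q.round(4).tolist(),p,o["tcp_rot"],o["contact_force"])
im=capture("scene");cv2.imwrite("pics/s7.png",cv2.resize(im[140:340,190:430,::-1],None,fx=3,fy=3))
R0=rot(o["tcp_rot"]); z=np.array([0,0,1.])
def tip(th,a,c=19.5,k=30):
    ph=.35+th; b=HINGE-f3*200*np.cos(ph)+z*200*np.sin(ph); R=Rslant(a).as_matrix()
    return b+R[:,0]*c+R[:,2]*k   # tool x is back-down
a0=66
cur=p
for th,a in ((0,66),(.1,66),(.2,65),(.3,64),(.4,63),(.5,62),(.6,61),(.7,60),(.8,60)):
    g=tip(th,a); Rg=Rslant(a); print(th,a,g.round(1),"shift",R0.inv().apply(g-cur).round(1),"turn",np.degrees((R0.inv()*Rg).as_rotvec()).round(1))
E
```

```text
[-0.1274, 0.1856, 2.1294, -0.0164, 0.4224, -1.54] [471.95230113  14.40123712 136.65580774] [3.14152598 0.4043982  2.99691913] [ 1.15424397 -0.47574393  0.43415691]
0 66 [480.6  13.  133.2] shift [-6.8 -0.2  6.6] turn [-0.  -0.8 -0.1]
0.1 66 [488.4  11.9 151.7] shift [-21.2  -0.2  -7.3] turn [-0.  -0.8 -0.1]
0.2 65 [498.5  10.4 169.1] shift [-37.4  -0.1 -19.3] turn [-0.  -1.8 -0.1]
0.3 64 [510.2   8.7 185.5] shift [-54.8  -0.1 -29.7] turn [-0.  -2.8 -0.1]
0.4 63 [523.6   6.8 200.7] shift [-73.2  -0.1 -38.4] turn [-0.  -3.8 -0.1]
0.5 62 [538.4   4.6 214.6] shift [-92.4  -0.1 -45.2] turn [-0.  -4.8 -0.1]
0.6 61 [554.5   2.3 227. ] shift [-1.123e+02 -1.000e-01 -5.020e+01] turn [-0.  -5.8 -0.1]
0.7 60 [ 5.718e+02 -2.000e-01  2.378e+02] shift [-132.6   -0.   -53.2] turn [-0.  -6.8 -0.1]
0.8 60 [589.5  -2.7 246.8] shift [-152.5   -0.   -54.6] turn [-0.  -6.8 -0.1]
```

View pics/s7.png

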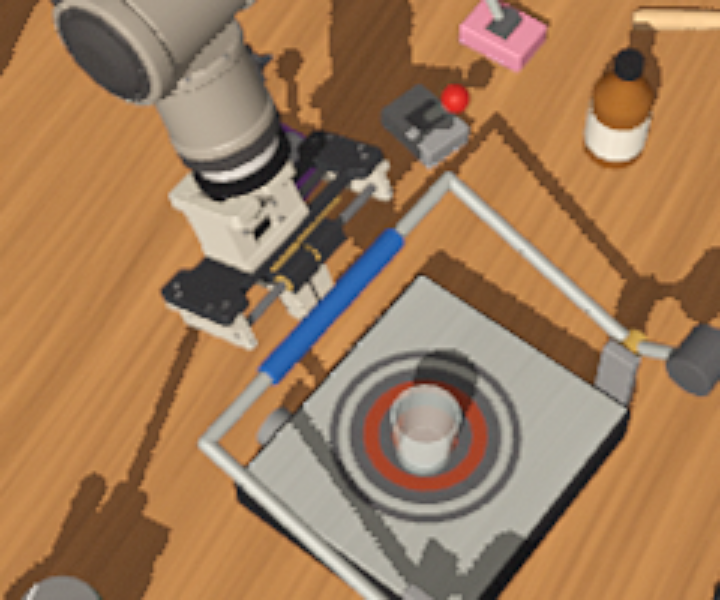

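```bash
python3 - <<'E'
from h import *
o=get_obs();R0=rot(o["tcp_rot"]);z=np.array([0,0,1.])
b=lambda th:HINGE-f3*200*np.cos(.35+th)+z*200*np.sin(.35+th)
R=R0.as_matrix();print("contact shift",R0.inv().apply(b(0)+R[:,0]*19.5+R[:,2]*30-o["tool_pos"]).round(1))
for th in np.arange(.025,.9,.025): print(round(th,3),R0.inv().apply(b(th)-b(0)).round(1).tolist(), end="; ")
E
```

```text
contact shift [-8.  -0.2  6.3]
0.025 [-3.5, 0.0, -3.6]; 0.05 [-7.0, 0.0, -7.1]; 0.075 [-10.7, 0.0, -10.6]; 0.1 [-14.4, 0.0, -13.9]; 0.125 [-18.2, 0.0, -17.1]; 0.15 [-22.1, 0.0, -20.3]; 0.175 [-26.0, 0.0, -23.3]; 0.2 [-30.1, 0.0, -26.3]; 0.225 [-34.2, 0.0, -29.1]; 0.25 [-38.4, 0.0, -31.9]; 0.275 [-42.6, 0.0, -34.5]; 0.3 [-46.9, 0.0, -37.0]; 0.325 [-51.3, 0.0, -39.5]; 0.35 [-55.7, 0.0, -41.8]; 0.375 [-60.2, 0.0, -44.0]; 0.4 [-64.8, 0.0, -46.1]; 0.425 [-69.4, 0.1, -48.0]; 0.45 [-74.0, 0.1, -49.9]; 0.475 [-78.7, 0.1, -51.6]; 0.5 [-83.4, 0.1, -53.2]; 0.525 [-88.2, 0.1, -54.8]; 0.55 [-93.0, 0.1, -56.1]; 0.575 [-97.8, 0.1, -57.4]; 0.6 [-102.7, 0.1, -58.5]; 0.625 [-107.6, 0.1, -59.6]; 0.65 [-112.5, 0.1, -60.5]; 0.675 [-117.5, 0.1, -61.2]; 0.7 [-122.4, 0.1, -61.9]; 0.725 [-127.4, 0.1, -62.4]; 0.75 [-132.4, 0.1, -62.8]; 0.775 [-137.4, 0.1, -63.1]; 0.8 [-142.4, 0.1, -63.3]; 0.825 [-147.4, 0.1, -63.3]; 0.85 [-152.4, 0.1, -63.2]; 0.875 [-157.4, 0.1, -63.0];
```

Call:
send_rows --targets '[[[0,0,0,0,0,6,1],[0,0,0,-4,0,6,1],[0,0,0,-8,0,6,1],[0,0,0,-11.5,0,2.5,1],[0,0,0,-15,0,-1,1]]]'

```text
time: 8.13
tool_pos: [482.1, 13.0, 141.3]
tcp_rot: [3.142, 0.399, 2.997]
contact_force: [-4.2, -0.1, -0.9]
grip_width: 0.5
```

```bash
python3 - <<'E'
from h import *
o=get_obs();p=o["tool_pos"];print(p,o["tcp_rot"],o["contact_force"])
im=capture("scene");cv2.imwrite("pics/s8.png",cv2.resize(im[140:340,190:430,::-1],None,fx=3,fy=3))
E
```

```text
[482.11560677  13.03110678 141.25502078] [3.14153525 0.39866044 2.99716791] [-4.23242821 -0.05758107 -0.85497012]
```

View pics/s8.png

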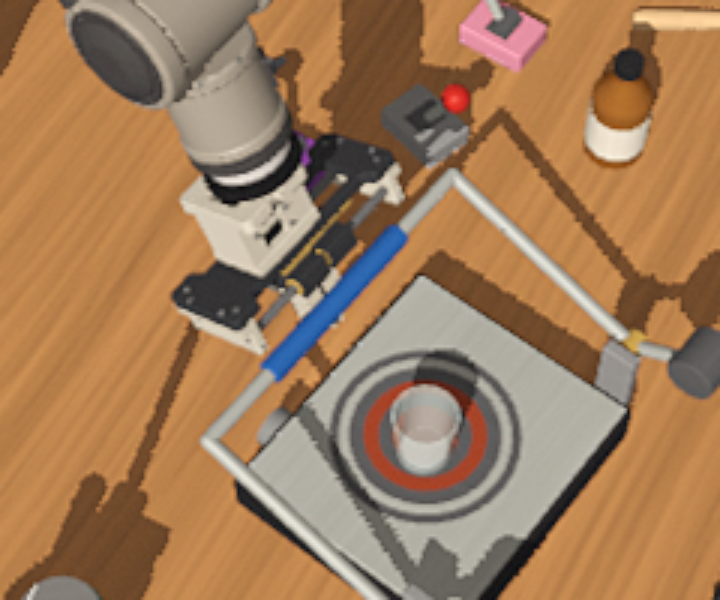

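Call:
send_rows --targets '[[[0,0,0,-3.7,0,-3.5,1],[0,0,0,-7.4,0,-6.8,1],[0,0,0,-11.2,0,-10,1],[0,0,0,-15.1,0,-13.2,1],[0,0,0,-19,0,-16.2,1]]]'

```text
time: 8.6
tool_pos: [493.5, 11.4, 164.1]
tcp_rot: [3.141, 0.4, 2.997]
contact_force: [-4.7, 0.8, 1.4]
grip_width: 0.6
```

```bash
python3 - <<'E'
from h import *
o=get_obs();p=o["tool_pos"];print(p,o["tcp_rot"],o["contact_force"])
im=capture("scene");cv2.imwrite("pics/s9.png",cv2.resize(im[140:340,190:430,::-1],None,fx=3,fy=3))
E
```

```text
[493.5489295   11.39064202 164.12458432] [3.14147702 0.40018902 2.9971688 ] [-4.65109962  0.7899458   1.40466008]
```

View pics/s9.png

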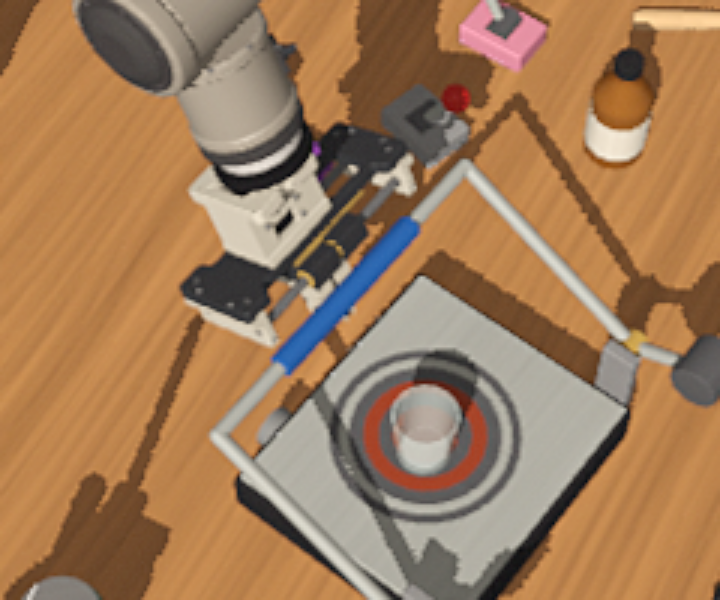

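```bash
cat >> h.py <<'E'
def guard(save=None):
    S=camera_model("scene"); im=capture("scene")
    if save: cv2.imwrite(save,cv2.resize(im[100:340,190:430,::-1],None,fx=2.5,fy=2.5))
    h=cv2.cvtColor(im[:,:,::-1].copy(),cv2.COLOR_BGR2HSV)
    k=((h[...,0]>105)&(h[...,0]<122)&(h[...,1]>150)&(h[...,2]>60)).astype(np.uint8)
    n,l,st,c=cv2.connectedComponentsWithStats(k); i=1+st[1:,4].argmax(); c=c[i]
    b=lambda th:HINGE-f3*200*np.cos(.35+th)+np.array([0,0,200*np.sin(.35+th)])
    th=min(np.arange(-.1,1.45,.005),key=lambda t:np.linalg.norm(proj(S,b(t))[0]-c))
    o=get_obs(); R=rot(o["tcp_rot"]); rel=R.inv().apply(b(th)-o["tool_pos"])
    print("guard th",round(th,3),"px",c.round(1),"err",np.linalg.norm(proj(S,b(th))[0]-c).round(1),"bar in tool",rel.round(1),"F",o["contact_force"].round(1),"t",o["time"])
    for k in np.arange(0.05,.6,.05):
        print(round(k,2),R.inv().apply(b(th+k)-b(th)).round(1).tolist(),end="; ")
E
python3 - <<'E'
from h import *
guard()
E
```

```text
guard th 0.185 px [305.5 237.5] err 0.3 bar in tool [-20.9  -0.3 -31.2] F [-2.   0.7  0.9] t 8.7
0.05 [-8.2, 0.0, -5.7]; 0.1 [-16.7, 0.0, -11.0]; 0.15 [-25.4, 0.0, -15.8]; 0.2 [-34.4, 0.0, -20.2]; 0.25 [-43.6, 0.0, -24.2]; 0.3 [-53.0, 0.0, -27.7]; 0.35 [-62.5, 0.0, -30.7]; 0.4 [-72.2, 0.1, -33.3]; 0.45 [-82.0, 0.1, -35.3]; 0.5 [-91.9, 0.1, -36.9]; 0.55 [-101.8, 0.1, -37.9];
```

Call:
send_rows --targets '[[[0,0,0,-4,0,-2.9,1],[0,0,0,-8.2,0,-5.7,1],[0,0,0,-12.5,0,-8.4,1],[0,0,0,-16.7,0,-11,1],[0,0,0,-21,0,-13.5,1]]]'

```text
time: 9.12
tool_pos: [508.6, 9.2, 185.1]
tcp_rot: [3.141, 0.402, 2.997]
contact_force: [-1.1, 0.5, 0.4]
grip_width: 0.4
```

```bash
python3 - <<'E'
from h import *
guard("pics/s10.png")
E
```

```text
guard th 0.305 px [310.2 236.1] err 0.2 bar in tool [-19.1  -0.2 -30.7] F [ 0.6 -0.3  0.9] t 9.1667
0.05 [-8.8, 0.0, -4.7]; 0.1 [-17.9, 0.0, -8.9]; 0.15 [-27.2, 0.0, -12.7]; 0.2 [-36.6, 0.0, -16.0]; 0.25 [-46.2, 0.0, -18.8]; 0.3 [-55.9, 0.0, -21.1]; 0.35 [-65.8, 0.1, -23.0]; 0.4 [-75.7, 0.1, -24.3]; 0.45 [-85.6, 0.1, -25.2]; 0.5 [-95.6, 0.1, -25.5]; 0.55 [-105.6, 0.1, -25.4];
```

Call:
send_rows --targets '[[[0,0,0,-4.4,0,-2.4,1],[0,0,0,-8.8,0,-4.7,1],[0,0,0,-13.3,0,-6.9,1],[0,0,0,-17.9,0,-8.9,1],[0,0,0,-22.5,0,-10.8,1]]]'

```text
time: 9.58
tool_pos: [524.9, 6.8, 203.7]
tcp_rot: [3.142, 0.402, 2.997]
contact_force: [-0.8, 1.3, 0.6]
grip_width: 0.0
```

```bash
python3 - <<'E'
from h import *
guard("pics/s11.png")
E
```

```text
guard th 0.425 px [316.1 235.5] err 0.2 bar in tool [-18.3  -0.2 -30.6] F [ 1.3 -0.8 -0. ] t 9.6333
0.05 [-9.3, 0.0, -3.6]; 0.1 [-18.8, 0.0, -6.7]; 0.15 [-28.5, 0.0, -9.3]; 0.2 [-38.3, 0.0, -11.5]; 0.25 [-48.1, 0.0, -13.1]; 0.3 [-58.0, 0.1, -14.3]; 0.35 [-68.0, 0.1, -15.0]; 0.4 [-78.0, 0.1, -15.1]; 0.45 [-88.0, 0.1, -14.8]; 0.5 [-98.0, 0.1, -14.0]; 0.55 [-107.9, 0.1, -12.6];
```

View pics/s11.png

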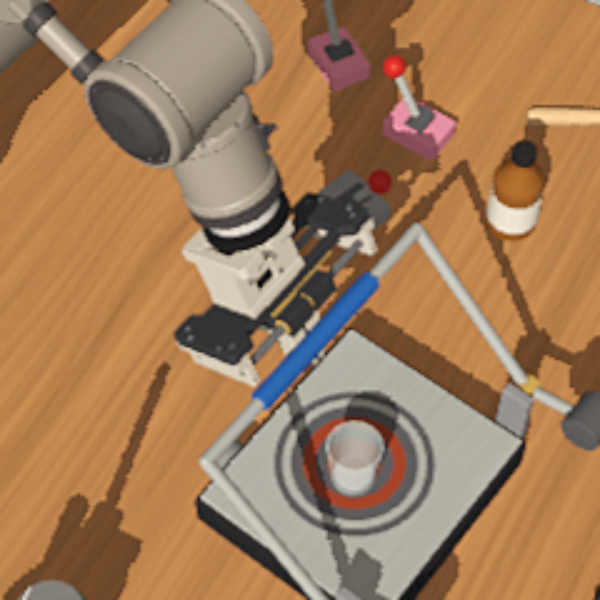

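Call:
send_rows --targets '[[[0,0,0,-4.6,0,-1.8,1],[0,0,0,-9.3,0,-3.6,1],[0,0,0,-14,0,-5.2,1],[0,0,0,-18.8,0,-6.7,1],[0,0,0,-23.6,0,-8.1,1]]]'

```text
time: 10.05
tool_pos: [543.3, 4.1, 220.3]
tcp_rot: [3.141, 0.402, 2.997]
contact_force: [-1.1, 0.7, 0.7]
grip_width: 0.3
```

Call:
send_rows --targets '[[[0,0,0,-4.8,0,-1,1],[0,0,0,-9.6,0,-2,1],[0,0,0,-14.5,0,-2.9,1],[0,0,0,-19.5,0,-3.6,1],[0,0,0,-24.5,0,-4.3,1]]]'

```text
time: 10.47
tool_pos: [563.9, 1.1, 233.7]
tcp_rot: [3.141, 0.402, 2.997]
contact_force: [0.6, 0.0, -1.2]
grip_width: 0.9
```

```bash
python3 - <<'E'
from h import *
guard("pics/s12.png")
E
```

```text
guard th 0.675 px [330.5 238. ] err 0.4 bar in tool [-18.6  -0.1 -31.8] F [ 1.3 -0.6 -0. ] t 10.5167
0.05 [-9.9, 0.0, -1.2]; 0.1 [-19.9, 0.0, -1.8]; 0.15 [-29.9, 0.0, -2.0]; 0.2 [-39.9, 0.0, -1.7]; 0.25 [-49.9, 0.0, -0.9]; 0.3 [-59.8, 0.1, 0.5]; 0.35 [-69.6, 0.1, 2.3]; 0.4 [-79.4, 0.1, 4.6]; 0.45 [-89.0, 0.1, 7.4]; 0.5 [-98.4, 0.1, 10.6]; 0.55 [-107.7, 0.1, 14.4];
```

View pics/s12.png

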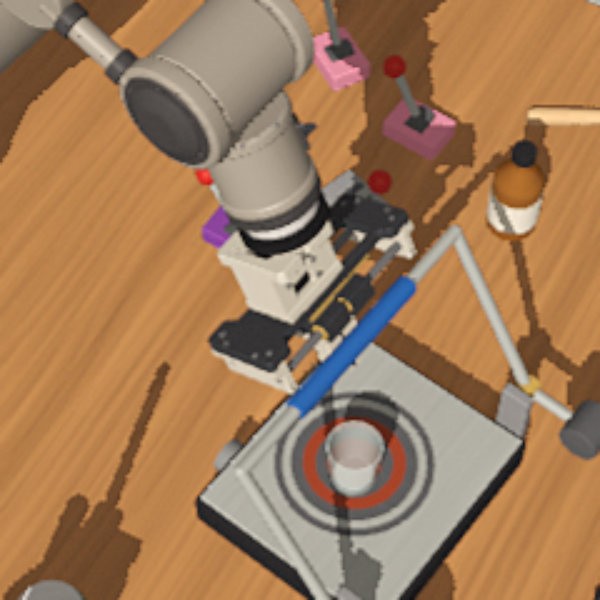

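Call:
send_rows --targets '[[[0,0,0,-5,0,-0.6,1],[0,0,0,-10,0,-1.2,1],[0,0,0,-15,0,-1.6,1],[0,0,0,-20,0,-1.8,1],[0,0,0,-25,0,-2,1]]]'

```text
time: 10.93
tool_pos: [585.9, -2.1, 245.3]
tcp_rot: [3.141, 0.402, 2.997]
contact_force: [-0.1, -0.1, -0.4]
grip_width: 0.2
```

Call:
send_rows --targets '[[[0,0,0,0,0,0,1],[0,0,0,2,0,0,1],[0,0,0,4,0,0,1],[0,0,0,4,0,0,1],[0,0,0,4,0,0,1]]]'

```text
time: 11.35
tool_pos: [581.3, -1.4, 243.2]
tcp_rot: [3.142, 0.401, 2.997]
contact_force: [0.4, -0.7, 1.0]
grip_width: 0.4
```

```bash
python3 - <<'E'
from h import *
guard("pics/s13.png")
E
```

```text
guard th 1.295 px [378.  261.9] err 1.1 bar in tool [-1.2e+02 -1.0e-01 -1.0e+01] F [ 0.  -0.3 -0.5] t 11.4
0.05 [-8.8, 0.0, 4.8]; 0.1 [-17.3, 0.0, 10.0]; 0.15 [-25.6, 0.0, 15.7]; 0.2 [-33.5, 0.0, 21.7]; 0.25 [-41.2, 0.0, 28.2]; 0.3 [-48.5, 0.0, 35.0]; 0.35 [-55.4, 0.1, 42.2]; 0.4 [-62.0, 0.1, 49.7]; 0.45 [-68.3, 0.1, 57.5]; 0.5 [-74.1, 0.1, 65.7]; 0.55 [-79.5, 0.1, 74.1];
```

The guard tipped over on its own and now reads 1.295, which is on the stop. I'll retreat up and back, then check everything.

Call:
send_rows --targets '[[[0,0,0,10,0,-10,1],[0,0,0,25,0,-25,1],[0,0,0,45,0,-45,1],[0,0,0,68,0,-62,1],[0,0,0,90,0,-80,1]]]'

```text
time: 11.82
tool_pos: [467.5, 15.1, 282.0]
tcp_rot: [3.141, 0.401, 2.997]
contact_force: [-0.0, 0.0, 1.1]
grip_width: 0.2
```

Call:
send_rows --targets '[[[0,0,0,20,0,-20,1],[0,0,0,40,0,-40,1],[0,0,0,60,0,-60,1],[0,0,0,70,0,-80,1],[0,0,0,70,0,-80,1]]]'

```text
time: 12.23
tool_pos: [372.8, 29.1, 331.1]
tcp_rot: [3.141, 0.407, 2.998]
contact_force: [-0.6, -0.3, 0.8]
grip_width: 0.4
```

Call:
send_rows --targets '[[[0,0,0,0,0,0,1],[0,0,0,0,0,0,1],[0,0,0,0,0,0,1],[0,0,0,0,0,0,1],[0,0,0,0,0,0,1]]]'

```text
time: 12.65
tool_pos: [374.4, 28.6, 327.4]
tcp_rot: [3.142, 0.4, 2.997]
contact_force: [0.3, 0.7, -0.2]
grip_width: 0.5
```

```bash
python3 - <<'E'
from h import *
guard()
print(get_obs()["tool_pos"])
for n in("scene","top"):
    im=capture(n);cv2.imwrite(f"pics/{n}14.png",im[:,:,::-1])
    h=cv2.cvtColor(im[:,:,::-1].copy(),cv2.COLOR_BGR2HSV)
    m=(((h[...,0]<5)|(h[...,0]>175))&(h[...,1]>170)&(h[...,2]>90)).astype(np.uint8)
    k,l,st,c=cv2.connectedComponentsWithStats(m); print([(c[i].round(1),st[i,4]) for i in range(1,k) if st[i,4]>15])
    for l in ["beaker_mid","herb_tin","amber_bottle","spare_beaker","guard_bar"]:
        print(n,l,[(round(d["conf"],2),[round(float(v)) for v in d["location"]]) for d in place_of(l,n)])
E
```

```text
guard th 1.295 px [378.  261.8] err 1.0 bar in tool [-280.     0.   148.8] F [1.4 0.3 0.7] t 12.7
0.05 [-8.8, 0.0, 4.8]; 0.1 [-17.3, 0.0, 10.0]; 0.15 [-25.6, 0.0, 15.6]; 0.2 [-33.5, 0.0, 21.7]; 0.25 [-41.2, 0.1, 28.1]; 0.3 [-48.5, 0.1, 34.9]; 0.35 [-55.5, 0.1, 42.1]; 0.4 [-62.1, 0.1, 49.6]; 0.45 [-68.3, 0.1, 57.4]; 0.5 [-74.2, 0.1, 65.6]; 0.55 [-79.6, 0.1, 74.0]; [374.3401      28.63550765 327.54476511]
[(array([319.2,  95.1]), np.int32(55)), (array([347.4, 126.3]), np.int32(55)), (array([272.4, 168.9]), np.int32(59)), (array([341.2, 172.5]), np.int32(63))]
scene beaker_mid [(0.64, [287, 329])]
scene herb_tin [(0.76, [356, 212])]
scene amber_bottle [(0.72, [191, 393])]
scene spare_beaker [(0.9, [423, 254])]
scene guard_bar [(0.73, [263, 379])]
[(array([631.6, 233. ]), np.int32(153)), (array([219. , 267.9]), np.int32(67)), (array([157.3, 294.2]), np.int32(72)), (array([251.1, 336.3]), np.int32(71)), (array([128.2, 347.7]), np.int32(79))]
top beaker_mid []
top herb_tin [(0.58, [278, 446])]
top amber_bottle [(0.74, [230, 199])]
top spare_beaker [(0.74, [221, 466])]
top guard_bar [(0.76, [138, 345]), (0.53, [223, 336])]
```

View pics/scene14.png

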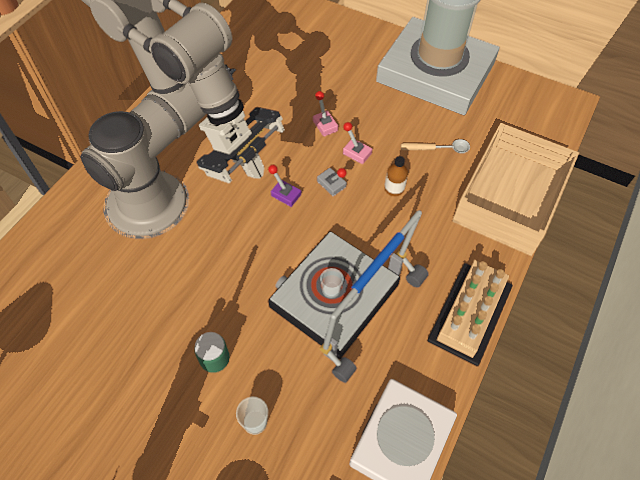

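View pics/top14.png

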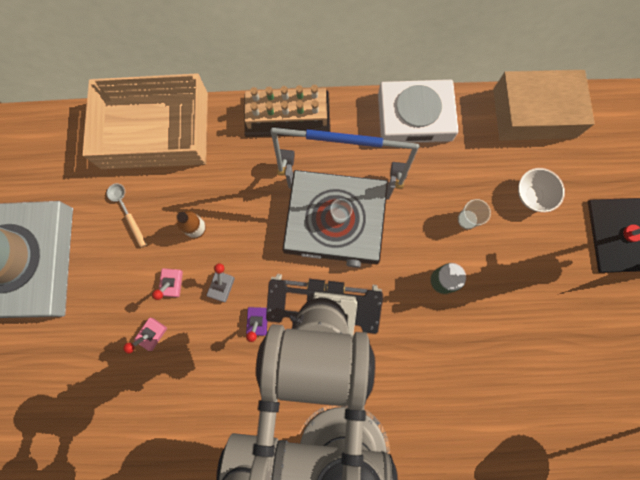

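The guard stands upright (sleeve at scene (262,378), top (138,345)) and the grey lever is off (ball at top (268,219), scene (172,341)). The look-alike levers, beaker, tin, bottle and spare beaker are where they were, and the arm touches nothing. I'll hand the job in.

```bash
python3 -c "
from plant import *
print(close_job())"
```

```text
the job is handed in; nothing more can be done
None
```

The switch is off and the guard is up on its stop. I handed the job in at about 13 s of the 64 s allowed.

**Switch (first):** I pushed the grey box's lever over with shut fingertips until it met its stop, at about 12 N. A fit to both camera views puts it at about 0.99 of 1.0. It did not start exactly at 0 but at about 0.11.

**Guard (second):** I lifted the bar from below along its arc to about 0.8, past the 0.55 balance point, with roughly 5 N at most. It then tipped by itself to about 1.295 (the stop is at 1.30). A second reading 1.3 s later, with the arm withdrawn, was the same.

**Last checks:**
- The beaker is still on the plate. The tin, bottle, spare beaker and look-alike levers are unmoved to within a few pixels, and the arm is clear of everything.
- In the top view, the network that locates things missed the beaker at the end. It does show there in the picture, and the scene camera found it in its old place.

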